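# Rack the last key-blank plate and lock the keeper

### The job

Pack the locksmith's van rack: take the key-blank plate that stands in the wooden stand and slide it down into the one empty slot of the rack until it is fully home and let go of it, then swing the rack's keeper bar over the plates and shut until it snaps into its detent. Leave the two plates already in the rack, and everything else on the bench, where they are.

Things in the scene. Friction and masses are not known exactly. Their poses are not given: they have to be found in the camera images.
- plate: Loose aluminium carrier plate, a flat upright slab 10 mm thick (its x) by 90 mm long (its y) by 80 mm high (its z), 0.19 kg, four flat key blanks fixed on each face. Origin: centre of its underside. The one to be racked; it starts upright in the stand, top edge 86 mm above the bench. Either way round will do.
- stand: Fixed wooden block 50 (x) by 120 (y) by 26 mm high with one slot along its y, 12 mm wide, 92 mm long and 20 mm deep, that holds the plate at the start. Origin: centre of its underside.
- rack: Fixed grey rack: block 170 (x) by 120 (y) by 45 mm high, origin under its centre. Three slots along y at x = -55, 0, +55 mm, each 13 by 93 mm, 35 mm deep (floor 10 mm above the bench), 4 mm chamfers. A plate fully home has its top edge 90 mm above the bench. At x = -115 the bar's pivot post; at x = 112 to 136 a dark catch post 106 mm high with the sprung brass detent roller
- gap: Black rubber liner on the floor of the empty slot: its origin is the centre of that slot's floor, its x across the slot (13 mm), its y along it, as the rack's.
- bar (a joint): Flat steel keeper bar, 214 x 16 x 10 mm, underside 94 mm above the bench, swinging level about a vertical pivot. 0 = shut along the rack's x axis, over the plates, its free end held behind the brass roller; grows anticlockwise from above (towards rack +y), to 1.7 rad; stays where left. The detent resists from 0.12 rad and is passed at 0.06 rad (4 to 7 N at the handle)
- bar_handle (a point): Point on the axis of the keeper bar's handle, an upright black round stub 16 mm in diameter, 190 mm from the pivot, rising from the bar's top (104 mm above the bench) to 146 mm; this point is 130 mm above the bench.
- bar_pivot (a point): The keeper bar's pivot axis, at the bar's mid thickness, 99 mm above the bench.
- plate_a: Loose aluminium carrier plate, a flat upright slab 10 mm thick (its x) by 90 mm long (its y) by 80 mm high (its z), 0.19 kg, four flat key blanks fixed on each face. Origin: centre of its underside. Already home in one of the rack's slots; not to be moved.
- plate_b: Loose aluminium carrier plate, a flat upright slab 10 mm thick (its x) by 90 mm long (its y) by 80 mm high (its z), 0.19 kg, four flat key blanks fixed on each face. Origin: centre of its underside. Already home in another of the rack's slots; not to be moved.
- spray: Spray can, 52 mm in diameter, 190 mm high, a bystander. Origin: centre of its underside.
- oil: Small oil bottle, 36 mm in diameter, 100 mm high, a bystander. Origin: centre of its underside.
- screwdriver: Screwdriver lying on the bench, a bystander.
- padlock: Brass padlock lying flat, 45 by 36 by 18 mm with a steel shackle towards its +x, a bystander. Origin: centre of the body's underside.
- carton: Small closed cardboard box 90 by 60 by 50 mm high, a bystander. Origin: centre of its underside.
- mug: White mug, 76 mm in diameter, 90 mm high, a bystander. Origin: centre of its underside.
Not all that is in view belongs to the job. What is shaped like the plate but orange is not meant.

How it is judged (in metres and radians):
On the way, in this order (a step that is already met when the one before it is completed fails the run):
1. the plate stands fully home in the empty slot and has been let go, with the keeper bar still open (horizontal distance between plate and gap below 0.005 m and z of plate in the frame of rack between 0.006 and 0.013 m and angle between plate's own z axis and vertical below 0.12 rad and angle between the x axis of plate and the x axis of rack, either way round below 0.12 rad and contact force between plate and the fingers below 0.2 N and value of joint bar above 0.2 rad), for 0.2 s.
2. the keeper bar is shut in its detent (value of joint bar below 0.03 rad), for 0.2 s.
At the end, for the whole second after the job is handed in: The plate stands in the slot that was empty, within 5 mm of its centre and 3 mm of its floor, upright and square within 0.12 rad, at rest; the other two plates are within 8 mm of where they were; the keeper bar is shut in its detent (joint below 0.03 rad) and at rest (horizontal distance between plate and gap below 0.005 m and z of plate in the frame of rack between 0.006 and 0.013 m and angle between plate's own z axis and vertical below 0.12 rad and angle between the x axis of plate and the x axis of rack, either way round below 0.12 rad and value of joint bar below 0.03 rad and velocity of joint bar between -0.05 and 0.05 rad/s and linear speed of plate below 0.02 m/s and distance of each of plate_a, plate_b from where it was at the start of the episode below 0.008 m); the robot touches nothing.
It fails at once if a plate already in the rack is pulled out or shifted by more than 15 mm (distance of any of plate_a, plate_b from where it was at the start of the episode above 0.015 m).
It fails at once if a bystander on the bench is moved by more than 30 mm (distance of any of spray, oil, screwdriver, padlock, carton, mug from where it was at the start of the episode above 0.03 m).
It also fails if it takes over 53 s, if anything falls off the work surface, if the arm or the gripper's body presses on something with over 40 N, if the wrist force passes 120 N, or if a joint passes its speed limit or range.

### The arm

A 6-joint arm with a two-finger parallel gripper is mounted at the origin on the work surface. World frame = base frame: x ahead of the robot, y to its left, z up, the work surface at z = 0. Lengths are in mm, angles in degrees, forces in N, time in s.
With the tool pointing down it reaches from about 250 to 725 mm from the base axis. Payload 4 kg.
Tool frame: the origin (TCP) lies between the finger pads; the fingertips stand 19 mm ahead of it and the grasp point (between the pads) is the TCP (r.tcp_to_tips is the distance from the TCP to the fingertips, in mm); z points along the fingers, x is the direction in which the jaws open and shut, and the axes are right-handed (so a half turn about z gives the same grasp; the last joint's range is limited). The gripper opens to 85 mm and grips with 20 to 120 N. Pads are 22 mm wide; open, the fingers measure 114 mm over their backs; the gripper's body (76 mm by 85 mm) begins 54 mm behind the grasp point. The pads swing forward as they close: fully open they stand 13 mm farther back than shut.
Start: joints at [72.536, 13.785, 0.286, 76.501, 0, 90], TCP at [150.049, 476.954, 250.306] pointing down, gripper open.
Joint ranges: [-155.79, 155.79], [-60.16, 107.12], [-62.33, 73.08], [-114, 123.19], [-81.49, 82.49], [-180, 180]. Speed limits (degrees/s): [159.86, 159.86, 180, 180, 180, 180].

### API

Orientations are given as a 3x3 rotation matrix whose columns are the frame's x, y, z axes.
In Python, from plant import r gives the robot as it stands.
- The arm moves only by the tool jog_arm, never from a script. Its argument "motion" is a list of rows, each an object with "grip": the finger opening in mm, from 0 to 85.4; "slide": the shift along the tool's x, y, z in mm, a list of three; "turn": the turn about the tool's z in degrees. In form: [{"grip": grip, "slide": [tx, ty, tz], "turn": turn}, ...]. A call has 1 to 12 rows; each row shifts and turns the commanded pose from where the row before left it, along the tool's axes as they then stand; what a row does not reach is not made up. A row lasts 1/10 s, in which the tool goes at most 50 mm and 8.59 degrees, less where a joint would pass 70% of its speed; a pose out of reach is approached as far as the arm can. A call is refused whole if a number of a shift passes 50 or a number of a turn 8.59, either way. A call with a gripper value outside its range is refused whole. The fingers move at their own pace and stop on an object; the grip force is fixed at half the most. Time passes only in rows, so rows that do not move let the fingers close. It gives the time, the measured TCP pose, the force and the opening at its end, in the units of the state.
- r.read_state(): the state, without advancing time (a new reading comes with each control period).
- r.read_camera(name): name is "scene" or "side" or "wrist"; returns (picture, depth): 384x512x3 uint8, red, green, blue; 384x512 float32, mm along the optical axis (not along the pixel's ray), 0 where there is no reading.
- r.camera_model(name): a dict with "vfov" (degrees; the focal length in pixels is half the picture's height over the tangent of half this angle, whatever the lens; pixels are square), "cx", "cy" (the principal point, pixels), "k1" (the pictures are not rectified: a ray, as slopes to the right and down, at radius r is drawn at 1 + k1 r^2 times it, then the intrinsics apply), "eye" and "attitude" of the camera in the world; the wrist camera has in their place "hand_eye" (4x4, takes a point from camera to tool coordinates, whose origin is the TCP and whose axes are the tool frame's). Camera axes: x right, y down, z forward; pixel columns grow to the right and rows downward; lengths in mm; the calibration is good to about 2 mm. A picture is of the moment at which its call begins: read the wrist's pose just before it. camera_model takes no time and is no camera call.
- r.finish_job(): hands the job in, once; it reports no verdict.
The state is a dict: "time": time; "joint_positions": joint angles; "qvel": joint speeds; "joint_torque": joint torques, N m; "ee_pos": TCP position; "orientation": TCP orientation; "wrist_force": force on the tool from outside, world axes, zero at the start; "torque": the same for the moment, N m; "finger_gap": finger opening in mm.
Only numpy, scipy, OpenCV 4.12 (cv2) and the standard library are available. Lean on these libraries where they do the work, as an engineer would, in place of code of your own. Each camera call takes 0.05 s, during which the arm holds its last target.

## Working session

There is one attempt and no reset: what is moved stays moved. The work goes in short steps, Python scripts to look and compute and a tool call to move; the robot and the scene stay as the last step left them, time stands still between calls to the robot, and variables do not carry over. Pictures are saved under pics/ and viewed, and the job is handed in when it is done.

Besides the shell and the picture viewer there is one more tool, called after "Call:" as name([rows], argument=value, ...), one row to a line, values as JSON. jog_arm: Moves the arm, as the interface text tells. Its arguments: {"type":"object","properties":{"motion":{"type":"array"}},"required":["motion"]}

```bash
ls; mkdir -p pics
cat > h.py <<'E'
import numpy as np, cv2
from plant import r
def K(m):
    f=192/np.tan(np.radians(m['vfov'])/2); return f
E
python3 - <<'E'
from h import *
s=r.read_state(); print({k:np.round(v,2).tolist() for k,v in s.items()})
for n in ['scene','side','wrist']:
    print(n,r.camera_model(n))
    p,d=r.read_camera(n); cv2.imwrite(f'pics/{n}0.png',p[:,:,::-1]); np.savez(f'{n}0.npz',p=p,d=d)
E
```

```text
pics
{'time': 0.0, 'joint_positions': [72.54, 13.83, 0.21, 76.5, 0.0, 90.0], 'qvel': [-0.03, -0.06, -0.09, 0.06, -0.01, 0.05], 'joint_torque': [0.0, -37.23, 25.24, 0.02, 0.0, 0.0], 'ee_pos': [149.86, 476.4, 249.41], 'orientation': [[0.3, 0.95, -0.0], [0.95, -0.3, -0.0], [-0.0, -0.0, -1.0]], 'wrist_force': [-0.07, 0.01, 0.8], 'torque': [0.01, 0.02, -0.01], 'finger_gap': 85.47}
scene {'vfov': 49.81884626972094, 'cx': 255.26872402998174, 'cy': 195.7123123977192, 'k1': -0.053886166533445516, 'eye': array([1371.69630735,  503.6086397 ,  760.85451954]), 'attitude': array([[-0.47103681,  0.49122648, -0.73268061],
       [ 0.882096  ,  0.26754369, -0.3877203 ],
       [ 0.0055656 , -0.82892516, -0.55933183]])}
side {'vfov': 46.2969053050008, 'cx': 257.7340672220873, 'cy': 192.0729279981667, 'k1': 0.014329061453988268, 'eye': array([ 432.91899032, -900.97717606, 1101.13937699]), 'attitude': array([[ 0.99620011, -0.05721235,  0.06566654],
       [-0.08678262, -0.71575835,  0.69293488],
       [ 0.00735694, -0.69600052, -0.71800359]])}
wrist {'vfov': 62.66483210030793, 'cx': 258.9382679400219, 'cy': 188.38256516225482, 'k1': -0.011450441277714135, 'hand_eye': array([[ 9.99999740e-01,  6.68830603e-04,  2.71145973e-04,
         1.63169876e-01],
       [-7.19958635e-04,  9.50602609e-01,  3.10409667e-01,
        -7.91881892e+01],
       [-5.01405848e-05, -3.10409781e-01,  9.50602843e-01,
        -1.22977666e+02],
       [ 0.00000000e+00,  0.00000000e+00,  0.00000000e+00,
         1.00000000e+00]])}
```

View pics/scene0.png

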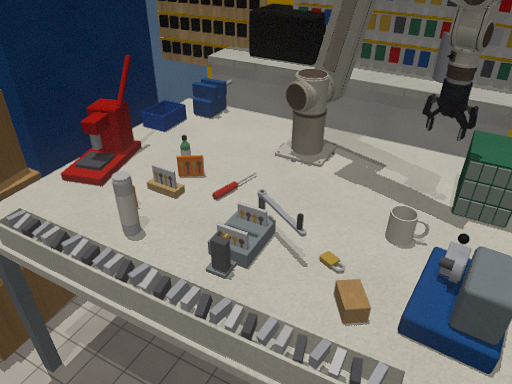

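View pics/side0.png

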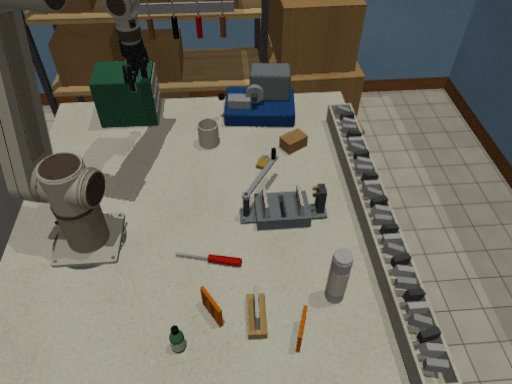

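View pics/wrist0.png

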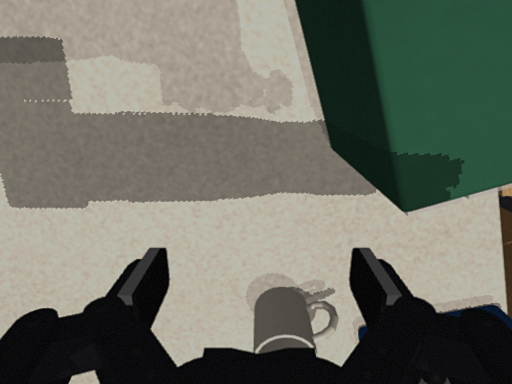

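The plate is the silver one in the wooden stand: scene (163,180), side (257,305). Things it could be mistaken for:
- the two orange slabs, at side (212,305) and (302,328)
- the two racked plates, at side (266,200) and (301,196)

I'll check the choice in close crops.

```bash
cat >> h.py <<'E'
def und(m,u,v):
    f=K(m); x=(np.asarray(u,float)-m['cx'])/f; y=(np.asarray(v,float)-m['cy'])/f
    X,Y=x.copy(),y.copy()
    for _ in range(20):
        q=1+m['k1']*(X*X+Y*Y); X=x/q;Y=y/q
    return X,Y
def cam(name,st=None):
    m=r.camera_model(name)
    if name!='wrist': return m,np.array(m['attitude']),np.array(m['eye'])
    R=np.array(st['orientation']);T=np.array(m['hand_eye'])
    return m,R@T[:3,:3],R@T[:3,3]+np.array(st['ee_pos'])
def cloud(name,d,st=None):
    m,A,e=cam(name,st)
    v,u=np.mgrid[:384,:512]
    X,Y=und(m,u,v)
    P=np.stack([X*d,Y*d,d],-1)
    W=P@A.T+e; W[d<=0]=np.nan
    return W
def ray(name,u,v,z,st=None):
    m,A,e=cam(name,st); X,Y=und(m,u,v)
    D=np.stack([X,Y,np.ones_like(X)],-1)@A.T
    return e+D*((z-e[2])/D[...,2])[...,None]
def proj(name,P,st=None):
    m,A,e=cam(name,st); c=(np.asarray(P)-e)@A; x=c[...,0]/c[...,2];y=c[...,1]/c[...,2]
    q=1+m['k1']*(x*x+y*y); f=K(m)
    return np.stack([m['cx']+f*x*q,m['cy']+f*y*q],-1)
E
python3 - <<'E'
from h import *
z=np.load('side0.npz');p=z['p'];d=z['d']
c=cv2.resize(p[140:240,220:350],None,fx=6,fy=6,interpolation=cv2.INTER_CUBIC);cv2.imwrite('pics/c1.png',c[:,:,::-1])
c=cv2.resize(p[270:360,190:320],None,fx=6,fy=6,interpolation=cv2.INTER_CUBIC);cv2.imwrite('pics/c2.png',c[:,:,::-1])
W=cloud('side',d)
for (u,v,n) in [(257,293,'plate top'),(266,192,'a'),(301,190,'b'),(283,205,'mid'),(273,151,'handle'),(245,197,'pivot'),(321,187,'catch'),(340,255,'spray'),(212,295,'or1'),(303,312,'or2'),(100,150,'bench?'),(264,335,'stand')]:
    print(n,W[v,u].round(0))
E
```

```text
plate top [ 492. -283.   86.]
a [562. 165.  -5.]
b [683. 163.  -3.]
mid [607.  67.  32.]
handle [587. 209. 140.]
pivot [483.  44. 103.]
catch [724.  68. 103.]
spray [ 702. -254.  188.]
or1 [ 372. -225.   -2.]
or2 [ 604. -341.   75.]
bench? [-33. 422.   4.]
stand [ 504. -367.   21.]
```

View pics/c1.png

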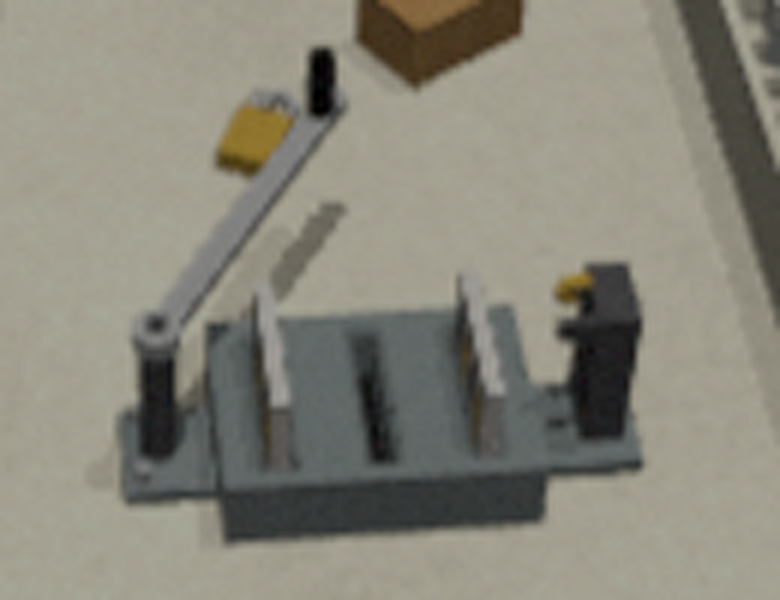

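View pics/c2.png

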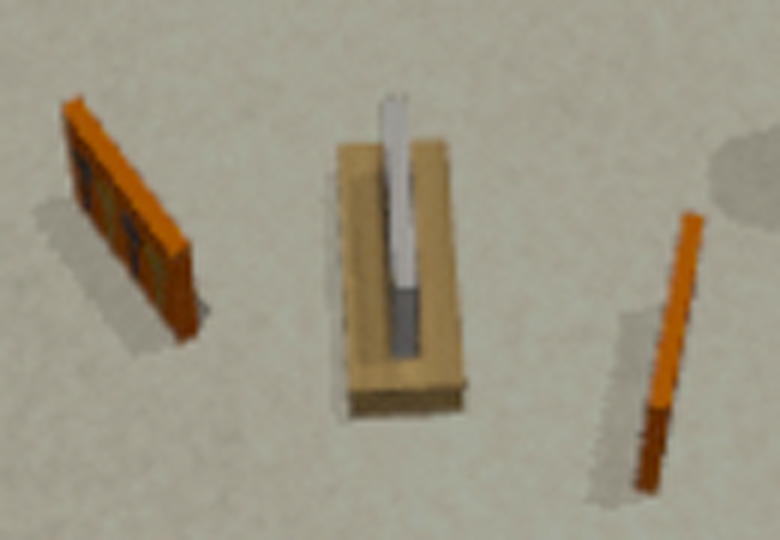

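Run:
```python
from h import *
for n in ['side','scene']:
    z=np.load(n+'0.npz');W=cloud(n,z['d']);
    def box(c,rad,z0,z1):
        return (np.hypot(W[...,0]-c[0],W[...,1]-c[1])<rad)&(W[...,2]>z0)&(W[...,2]<z1)
    for nm,c,rad,z0,z1 in [('platetop',(492,-290),60,82,95),('standtop',(495,-300),85,21,31),('racktop',(600,56),110,42,50),('bar',(530,130),130,98,110),('handle',(587,209),25,112,160),('oil',(336,-390),60,10,110),('spray',(702,-254),45,10,200)]:
        M=box(c,rad,z0,z1);Q=W[M]
        if len(Q)<8: print(n,nm,len(Q));continue
        rr=cv2.minAreaRect(Q[:,:2].astype(np.float32)); print(n,nm,len(Q),np.round(Q.mean(0),1),'rect',np.round(rr[0],1),np.round(rr[1],1),round(rr[2],1))
```

```text
side platetop 104 [ 487.9 -306.9   84.9] rect [ 487.8 -306.9] [85.2 10.1] 88.5
side standtop 595 [ 487.5 -312.1   24.6] rect [ 487.7 -306. ] [123.6  49.9] 88.1
side racktop 741 [597.2  48.7  44.3] rect [588.9  52.5] [192.9 124.1] 0.0
side bar 252 [532.  125.  102.5] rect [537.1 138.2] [229.7  24.6] 58.6
side handle 47 [587.2 210.5 131.7] rect [587.3 211.6] [15.4 13.9] 79.1
side oil 272 [ 289.6 -379.8   59.4] rect [ 290.5 -374.8] [33.2 23.3] 72.2
side spray 1025 [ 702.6 -271.2  124.3] rect [ 706.7 -259.6] [50.8 51.2] 13.0
scene platetop 68 [ 489.1 -302.6   85.7] rect [ 488.8 -303.4] [90.7 13.1] 88.7
scene standtop 228 [ 497.7 -296.3   26. ] rect [ 488.5 -304.9] [124.7  55.9] 88.5
scene racktop 875 [598.7  71.5  45.4] rect [600.5  56.3] [173.4 122. ] 0.2
scene bar 386 [542.9 142.2 103.9] rect [540.9 138.1] [228.2  26.5] 56.1
scene handle 86 [591.3 217.5 133.3] rect [588.8 216. ] [16.5 14.9] 7.0
scene oil 120 [ 293.9 -365.6   62.2] rect [ 293.7 -368.6] [36.8 22.1] 83.6
scene spray 1135 [ 720.3 -243.   114.2] rect [ 711.2 -253.1] [51.1 49.6] 23.9
```

Call:
jog_arm([
  {"grip":40,"slide":[-20,43,0],"turn":0},
  {"grip":40,"slide":[-20,43,0],"turn":0},
  {"grip":40,"slide":[-20,43,0],"turn":0},
  {"grip":40,"slide":[-20,43,0],"turn":0},
  {"grip":40,"slide":[-20,43,0],"turn":0},
  {"grip":40,"slide":[-20,43,0],"turn":0},
  {"grip":40,"slide":[-20,43,0],"turn":0},
  {"grip":40,"slide":[-20,43,0],"turn":0},
  {"grip":40,"slide":[-20,43,0],"turn":0},
  {"grip":40,"slide":[-20,43,0],"turn":0},
  {"grip":40,"slide":[-20,42,0],"turn":0},
  {"grip":40,"slide":[-20,42,0],"turn":0},
])

```text
time: 1.35
ee_pos: [569.4, 92.1, 249.9]
orientation: [[0.3, 0.954, -0.001], [0.954, -0.3, 0.0], [-0.0, -0.001, -1.0]]
wrist_force: [-0.2, 1.3, -0.1]
finger_gap: 40.4
```

Call:
jog_arm([
  {"grip":40,"slide":[-20,40,0],"turn":8},
  {"grip":40,"slide":[0,0,0],"turn":8},
  {"grip":40,"slide":[0,0,0],"turn":8},
  {"grip":40,"slide":[0,0,0],"turn":8},
  {"grip":40,"slide":[0,0,0],"turn":8},
  {"grip":40,"slide":[0,0,0],"turn":8},
  {"grip":40,"slide":[0,0,0],"turn":8},
  {"grip":40,"slide":[0,0,0],"turn":8},
  {"grip":40,"slide":[0,0,0],"turn":8.5},
  {"grip":40,"slide":[0,0,0],"turn":0},
  {"grip":40,"slide":[0,0,0],"turn":0},
])

```text
time: 2.45
ee_pos: [600.4, 62.7, 249.9]
orientation: [[1.0, 0.004, -0.001], [0.004, -1.0, -0.0], [-0.001, 0.0, -1.0]]
wrist_force: [-0.6, 0.1, 1.1]
finger_gap: 39.9
```

Run:
```python
from h import *
s=r.read_state(); print(s['time'],s['ee_pos'],np.round(s['orientation'],4),s['finger_gap'],np.round(s['wrist_force'],1))
p,d=r.read_camera('wrist'); cv2.imwrite('pics/w1.png',p[:,:,::-1]); np.savez('w1.npz',p=p,d=d,pos=s['ee_pos'],R=s['orientation'])
```

```text
2.45 [600.35300786  62.6677759  249.93605414] [[ 1.0e+00  3.7e-03 -7.0e-04]
 [ 3.7e-03 -1.0e+00 -1.0e-04]
 [-7.0e-04  1.0e-04 -1.0e+00]] 39.94210912312308 [-0.6  0.1  1.1]
```

View pics/w1.png

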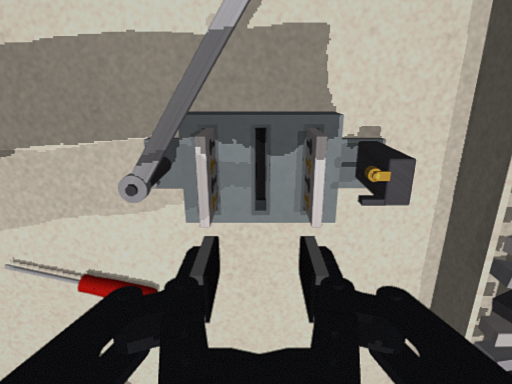

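The wrist view shows the rack top spanning about (186,113) to (340,222). The empty middle slot runs from (262,128) to (261,212), and the two racked plates are at about (205,180) and (318,180). The pivot is at (132,188).

Run:
```python
from h import *
z=np.load('w1.npz');st=dict(ee_pos=z['pos'],orientation=z['R']);d=z['d'];p=z['p']
W=cloud('wrist',d,st)
def rect(nm,M):
    Q=W[M]; rr=cv2.minAreaRect(Q[:,:2].astype(np.float32)); print(nm,len(Q),Q.mean(0).round(1),np.round(rr[0],1),np.round(rr[1],1),round(rr[2],2))
V,U=np.mgrid[:384,:512]
b=(U>150)&(U<350)&(V>90)&(V<235)
rect('top',b&(abs(W[...,2]-45)<4)&(abs(W[...,1]-56)<66)&(abs(W[...,0]-600)<92))
rect('pl a',b&(abs(W[...,2]-90)<4)&(U<225)&(U>190)&(V>125))
rect('pl b',b&(abs(W[...,2]-90)<4)&(U>295)&(V>125))
deep=b&(abs(U-262)<15)&(W[...,2]<38)&(V>118)&(V<220)
rect('slot deep',deep)
g=p.astype(int).sum(2)
# slot dark columns, subpixel, per row
L=[];R_=[]
for v in range(135,208,6):
    row=g[v,240:285]; dk=np.where(row<150)[0]+240
    print(v,dk.min() if len(dk) else None,dk.max() if len(dk) else None, end='; ')
print()
rowp=g[170,235:290];print(rowp.tolist())
colp=g[110:228,261];print(colp.tolist())
rect('handlepivot',(abs(W[...,2]-104)<5)&(U<160)&(U>115)&(V>170)&(V<205))
```

```text
top 12399 [602.2  59.1  44.2] [601.6  54.3] [170.5 120.2] 0.33
pl a 1012 [547.   56.2  89.2] [546.7  53.8] [10.4 90.5] 0.27
pl b 1015 [656.3  57.   89.2] [656.6  54.4] [10.4 90.1] 0.26
slot deep 978 [601.5  48.9  12.4] [601.6  51.7] [13.  89.3] 0.32
135 255 266; 141 255 265; 147 255 264; 153 256 264; 159 256 264; 165 255 264; 171 255 265; 177 255 265; 183 256 264; 189 256 264; 195 256 264; 201 262 265; 207 256 265; 
[326, 326, 322, 326, 322, 323, 328, 327, 330, 329, 323, 327, 322, 322, 325, 325, 303, 292, 290, 248, 135, 41, 59, 78, 72, 57, 63, 54, 66, 65, 128, 220, 269, 278, 242, 314, 368, 374, 370, 368, 369, 370, 374, 377, 368, 367, 366, 367, 362, 365, 366, 364, 363, 367, 370]
[369, 257, 142, 141, 153, 237, 232, 226, 231, 230, 230, 233, 234, 234, 210, 195, 196, 156, 45, 10, 30, 41, 10, 32, 38, 30, 18, 49, 37, 35, 22, 28, 58, 59, 59, 53, 55, 54, 64, 64, 62, 61, 68, 68, 55, 66, 58, 65, 67, 65, 66, 63, 58, 59, 70, 68, 65, 70, 63, 63, 63, 53, 65, 57, 57, 63, 65, 71, 57, 60, 61, 65, 63, 55, 69, 65, 63, 67, 68, 70, 59, 62, 71, 61, 63, 65, 58, 63, 43, 40, 116, 153, 145, 139, 141, 142, 143, 139, 145, 143, 201, 288, 287, 281, 288, 347, 357, 356, 356, 356, 353, 344, 397, 585, 585, 577, 563, 555]
handlepivot 771 [490.5  56.9 105. ] [489.2  57.9] [34.8 25.9] 70.44
```

Call:
jog_arm([
  {"grip":40,"slide":[-14,46,0],"turn":1.7},
  {"grip":40,"slide":[-14,46,0],"turn":0},
  {"grip":40,"slide":[-14,46,0],"turn":0},
  {"grip":40,"slide":[-14,46,0],"turn":0},
  {"grip":40,"slide":[-14,46,0],"turn":0},
  {"grip":40,"slide":[-14,46,0],"turn":0},
  {"grip":40,"slide":[-14,46,0],"turn":0},
  {"grip":40,"slide":[-14,46,0],"turn":0},
  {"grip":40,"slide":[0,0,0],"turn":0},
  {"grip":40,"slide":[0,0,0],"turn":0},
  {"grip":40,"slide":[0,0,0],"turn":0},
])

```text
time: 3.6
ee_pos: [479.4, -301.7, 250.2]
orientation: [[1.0, -0.028, -0.0], [-0.028, -1.0, 0.001], [-0.0, -0.001, -1.0]]
wrist_force: [-0.4, 0.4, 0.2]
finger_gap: 40.0
```

Run:
```python
from h import *
s=r.read_state(); print(s['time'],s['ee_pos'],np.round(s['orientation'],4),s['finger_gap'],np.round(s['wrist_force'],1))
p,d=r.read_camera('wrist'); cv2.imwrite('pics/w2.png',p[:,:,::-1]); np.savez('w2.npz',p=p,d=d,pos=s['ee_pos'],R=s['orientation'])
W=cloud('wrist',d,s)
def rect(nm,M):
    Q=W[M]; rr=cv2.minAreaRect(Q[:,:2].astype(np.float32)); print(nm,len(Q),Q.mean(0).round(1),np.round(rr[0],1),np.round(rr[1],1),round(rr[2],2))
near=(abs(W[...,0]-488)<45)&(abs(W[...,1]+305)<75)
V,U=np.mgrid[:384,:512]
near&=V<232
rect('ptop',near&(abs(W[...,2]-86)<4)&(abs(W[...,0]-488)<15))
rect('stand',near&(abs(W[...,2]-26)<4))
```

```text
3.6 [ 479.40666332 -301.66700652  250.22368803] [[ 9.996e-01 -2.760e-02 -1.000e-04]
 [-2.760e-02 -9.996e-01  5.000e-04]
 [-1.000e-04 -5.000e-04 -1.000e+00]] 40.04350290384675 [-0.4  0.4  0.2]
ptop 962 [ 489.2 -303.9   85.3] [ 489.4 -306.7] [90.3  9.6] 88.75
stand 3490 [ 488.9 -301.2   25.4] [ 489.1 -307.1] [120.1  50.1] 88.41
```

View pics/w2.png

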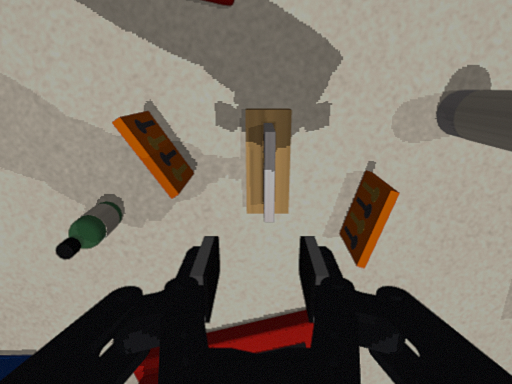

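Run:
```python
from h import *
for n in ['w2','side0','scene0']:
    z=np.load(n+'.npz');
    st=dict(ee_pos=z['pos'],orientation=z['R']) if n=='w2' else None
    W=cloud({'w2':'wrist','side0':'side','scene0':'scene'}[n],z['d'],st);p=z['p'].astype(int)
    M=(p[...,0]>120)&(p[...,1]<40)&(p[...,2]<40)&(W[...,1]<-300)
    if M.sum(): Q=W[M];print(n,M.sum(),np.nanmin(Q,0).round(),np.nanmax(Q,0).round())
```

```text
w2 1264 [ 293. -608.   27.] [ 545. -526.   31.]
scene0 1016 [  107. -1229.  -298.] [ 612. -517.  349.]
```

Call:
jog_arm([
  {"grip":40,"slide":[10,5,0],"turn":0},
  {"grip":40,"slide":[0,0,40],"turn":0},
  {"grip":40,"slide":[0,0,40],"turn":0},
  {"grip":40,"slide":[0,0,30],"turn":0},
  {"grip":40,"slide":[0,0,0],"turn":0},
  {"grip":40,"slide":[0,0,0],"turn":0},
])

```text
time: 4.25
ee_pos: [489.6, -306.5, 140.7]
orientation: [[1.0, -0.027, -0.001], [-0.027, -1.0, 0.0], [-0.001, -0.0, -1.0]]
wrist_force: [0.7, 0.0, 0.8]
finger_gap: 39.6
```

Call:
jog_arm([
  {"grip":40,"slide":[0,0,30],"turn":0},
  {"grip":40,"slide":[0,0,30],"turn":0},
  {"grip":40,"slide":[0,0,12.5],"turn":0},
  {"grip":40,"slide":[0,0,0],"turn":0},
  {"grip":20,"slide":[0,0,0],"turn":0},
  {"grip":5,"slide":[0,0,0],"turn":0},
  {"grip":5,"slide":[0,0,0],"turn":0},
  {"grip":5,"slide":[0,0,0],"turn":0},
  {"grip":5,"slide":[0,0,0],"turn":0},
  {"grip":5,"slide":[0,0,0],"turn":0},
  {"grip":5,"slide":[0,0,0],"turn":0},
])

```text
time: 5.35
ee_pos: [490.1, -308.5, 70.0]
orientation: [[1.0, -0.029, 0.003], [-0.029, -1.0, -0.002], [0.003, 0.002, -1.0]]
wrist_force: [-0.0, -0.4, 6.5]
finger_gap: 9.0
```

Run:
```python
from h import *
s=r.read_state(); print(s['time'],s['ee_pos'],s['finger_gap'],np.round(s['wrist_force'],1),np.round(s['torque'],2))
p,d=r.read_camera('side'); c=cv2.resize(p[250:370,180:340],None,fx=5,fy=5);cv2.imwrite('pics/s3.png',c[:,:,::-1])
p,d=r.read_camera('wrist'); cv2.imwrite('pics/w3.png',p[:,:,::-1])
```

```text
5.35 [ 490.13869778 -308.50552104   70.02525616] 9.003030934921782 [-0.  -0.4  6.5] [0.08 0.31 0.04]
```

View pics/w3.png

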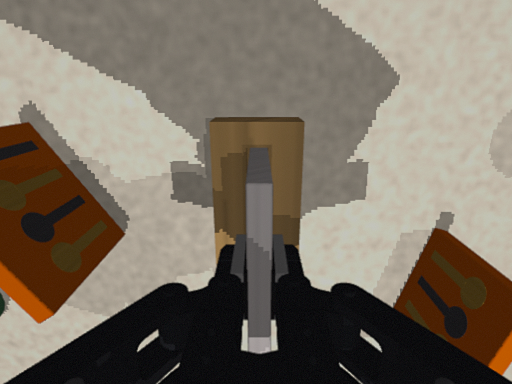

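Call:
jog_arm([
  {"grip":5,"slide":[0,0,-10],"turn":0},
  {"grip":5,"slide":[0,0,-15],"turn":0},
  {"grip":5,"slide":[0,0,-30],"turn":0},
  {"grip":5,"slide":[0,0,-40],"turn":0},
  {"grip":5,"slide":[0,0,-40],"turn":0},
  {"grip":5,"slide":[0,0,-45],"turn":0},
  {"grip":5,"slide":[0,0,0],"turn":0},
  {"grip":5,"slide":[0,0,0],"turn":0},
  {"grip":5,"slide":[0,0,0],"turn":0},
])

```text
time: 6.35
ee_pos: [488.3, -307.1, 246.6]
orientation: [[1.0, -0.029, -0.002], [-0.029, -1.0, 0.001], [-0.002, -0.001, -1.0]]
wrist_force: [-0.6, 0.1, -1.4]
finger_gap: 9.5
```

Run:
```python
from h import *
s=r.read_state(); print(s['time'],s['ee_pos'],np.round(s['orientation'],4),s['finger_gap'],np.round(s['wrist_force'],1),np.round(s['torque'],2))
p,d=r.read_camera('wrist'); cv2.imwrite('pics/w4.png',p[:,:,::-1]);np.savez('w4.npz',p=p,d=d,pos=s['ee_pos'],R=s['orientation'])
p2,d2=r.read_camera('side'); np.savez('s4.npz',p=p2,d=d2); cv2.imwrite('pics/s4.png',cv2.resize(p2[200:370,170:350],None,fx=4,fy=3.5)[:,:,::-1])
```

```text
6.35 [ 488.30979913 -307.11999267  246.64540168] [[ 0.9996 -0.029  -0.0021]
 [-0.029  -0.9996  0.0014]
 [-0.0021 -0.0013 -1.    ]] 9.536168079341865 [-0.6  0.1 -1.4] [0.04 0.   0.02]
```

View pics/w4.png

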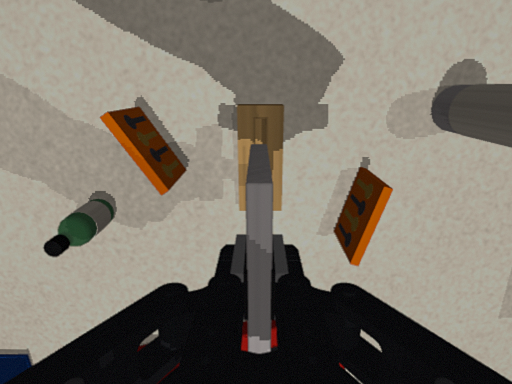

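View pics/s4.png

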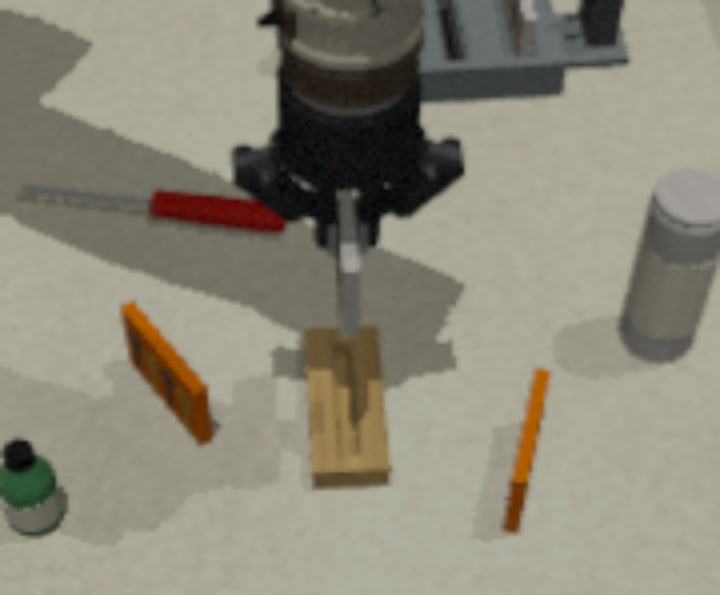

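Run:
```python
from h import *
z=np.load('w4.npz');st=dict(ee_pos=z['pos'],orientation=z['R'])
W=cloud('wrist',z['d'],st);T=(W-z['pos'])@z['R']
V,U=np.mgrid[:384,:512]
for v in (160,175,185,200,230,260,300,330,345): print(v,T[v,260].round(1),W[v,260].round(1))
b=(abs(U-260)<20)&(V>140)&(V<360)&(T[...,2]<-8)&(T[...,2]>-24)
Q=T[b];rr=cv2.minAreaRect(Q[:,:2].astype(np.float32));print(len(Q),Q.mean(0),rr)
A=np.c_[Q[:,:2],np.ones(len(Q))];print('plane',np.linalg.lstsq(A,Q[:,2],rcond=None)[0])
for y in (-40,-20,0,20,40):
    q=Q[abs(Q[:,1]-y)<3]; 
    if len(q):print(y,q[:,0].min().round(1),q[:,0].max().round(1),q[:,2].mean().round(1))
```

```text
160 [  1.1 -46.6  21.2] [ 490.7 -260.6  225.5]
175 [  1.  -46.9  -5.8] [ 490.7 -260.3  252.5]
185 [  1.  -45.9 -15.4] [ 490.6 -261.3  262.1]
200 [  1.  -39.9 -14.8] [ 490.5 -267.2  261.5]
230 [  1.  -28.3 -15.6] [ 490.1 -278.9  262.3]
260 [  1.  -14.9 -14.6] [ 489.8 -292.3  261.3]
300 [  1.    3.4 -15. ] [ 489.3 -310.6  261.6]
330 [  1.1  17.9 -15.8] [ 488.9 -325.1  262.4]
345 [  1.1  26.9 -14.7] [ 488.6 -334.1  261.3]
5087 [  0.52395653 -11.99128954 -15.41841083] ((0.8652629852294922, -8.043010711669922), (15.603790283203125, 78.14168548583984), 3.516242742538452)
plane [ 3.71358318e-03 -1.23941028e-02 -1.55689779e+01]
-40 -4.6 5.4 -15.3
-20 -4.4 5.3 -15.3
0 -5.8 6.7 -16.3
20 -4.5 5.4 -15.2
```

Call:
jog_arm([
  {"grip":5,"slide":[0,0,0],"turn":-2},
  {"grip":5,"slide":[14,-45,0],"turn":0},
  {"grip":5,"slide":[14,-45,0],"turn":0},
  {"grip":5,"slide":[14,-45,0],"turn":0},
  {"grip":5,"slide":[14,-45,0],"turn":0},
  {"grip":5,"slide":[14,-45,0],"turn":0},
  {"grip":5,"slide":[14,-45,0],"turn":0},
  {"grip":5,"slide":[15,-45,0],"turn":0},
  {"grip":5,"slide":[15,-44,0],"turn":0},
  {"grip":5,"slide":[0,0,40],"turn":0},
  {"grip":5,"slide":[0,0,40],"turn":0},
  {"grip":5,"slide":[0,0,30],"turn":0},
])

```text
time: 7.65
ee_pos: [598.8, 52.8, 133.5]
orientation: [[1.0, 0.007, -0.006], [0.007, -1.0, -0.001], [-0.006, 0.001, -1.0]]
wrist_force: [-0.5, -0.5, -2.0]
finger_gap: 9.4
```

Call:
jog_arm([
  {"grip":5,"slide":[0,0,0],"turn":0},
  {"grip":5,"slide":[0,0,0],"turn":0},
  {"grip":5,"slide":[0,0,0],"turn":0},
])

```text
time: 7.95
ee_pos: [602.2, 52.0, 139.6]
orientation: [[1.0, 0.006, 0.003], [0.006, -1.0, 0.0], [0.003, -0.0, -1.0]]
wrist_force: [-0.4, 0.6, -0.9]
finger_gap: 9.0
```

Run:
```python
from h import *
s=r.read_state(); print(s['time'],s['ee_pos'],np.round(s['orientation'],4),s['finger_gap'],np.round(s['wrist_force'],1),np.round(s['torque'],2))
p,d=r.read_camera('wrist'); cv2.imwrite('pics/w5.png',p[:,:,::-1]);np.savez('w5.npz',p=p,d=d,pos=s['ee_pos'],R=s['orientation'])
W=cloud('wrist',d,s);T=(W-s['ee_pos'])@s['orientation']
V,U=np.mgrid[:384,:512]
def rect(nm,M,W=W):
    Q=W[M]; 
    if len(Q)<5: return
    rr=cv2.minAreaRect(Q[:,:2].astype(np.float32)); print(nm,len(Q),Q.mean(0).round(1),Q.min(0).round(1),Q.max(0).round(1),np.round(rr[0],1),np.round(rr[1],1),round(rr[2],2))
rect('top',(abs(W[...,2]-45)<3)&(abs(W[...,1]-56)<70)&(abs(W[...,0]-600)<92))
rect('deep',(W[...,2]<38)&(W[...,2]>5)&(abs(W[...,1]-56)<50)&(abs(W[...,0]-601)<12))
rect('a',(abs(W[...,2]-90)<3)&(abs(W[...,0]-547)<12)&(abs(W[...,1]-54)<60))
rect('b',(abs(W[...,2]-90)<3)&(abs(W[...,0]-656)<12)&(abs(W[...,1]-54)<60))
rect('held',(abs(U-260)<14)&(T[...,2]<-12)&(T[...,2]>-19)&(T[...,1]<-22),T)
```

```text
7.95 [602.24179565  51.96426747 139.63858967] [[ 1.0e+00  5.6e-03  3.0e-03]
 [ 5.6e-03 -1.0e+00  3.0e-04]
 [ 3.0e-03 -3.0e-04 -1.0e+00]] 9.042002081784258 [-0.4  0.6 -0.9] [ 0.02 -0.02 -0.02]
top 21419 [601.7  67.8  44.3] [516.5  -6.1  42. ] [687.3 114.7  48. ] [602.   54.3] [170.7 120.2] 0.19
deep 231 [601.3  92.2  12.4] [594.9  83.3   8.2] [608.1  99.9  38. ] [601.5  91.7] [13.1 16.6] 0.31
a 2374 [547.8  58.4  89.3] [541.8  10.5  87. ] [553.   99.2  91.6] [547.4  54.9] [10.8 88.7] 0.47
b 2341 [656.4  58.9  89.3] [651.3  11.   87. ] [662.1  99.7  91.5] [656.8  55.4] [10.7 88.7] 0.21
held 1618 [  0.7 -35.2 -15.3] [ -4.  -46.9 -17.2] [  5.4 -22.  -12.1] [  0.7 -34.4] [ 9.3 24.9] 0.55
```

View pics/w5.png

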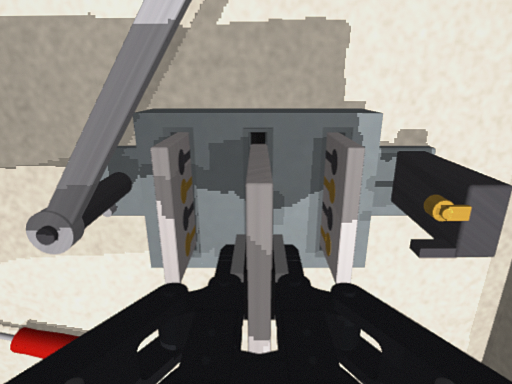

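Call:
jog_arm([
  {"grip":5,"slide":[0,0,0],"turn":0},
  {"grip":5,"slide":[0,0,0],"turn":0},
])

```text
time: 8.2
ee_pos: [601.8, 51.9, 139.3]
orientation: [[1.0, 0.006, 0.003], [0.006, -1.0, 0.0], [0.003, -0.0, -1.0]]
wrist_force: [-0.4, -0.5, -1.5]
finger_gap: 9.2
```

Run:
```python
from h import *
s=r.read_state(); print(s['time'],s['ee_pos'],np.round(s['orientation'],4),np.round(s['qvel'],2))
z=np.load('w4.npz');st=dict(ee_pos=z['pos'],orientation=z['R'])
W=cloud('wrist',z['d'],st);T=(W-z['pos'])@z['R'];T=T[np.isfinite(T).all(-1)]
T=T[(abs(T[:,1])<60)]
for a in range(-90,30,10):
    q=T[(T[:,2]>=a)&(T[:,2]<a+10)]
    if len(q): print(a,q[:,0].min().round(),q[:,0].max().round(),q[:,1].min().round(),q[:,1].max().round())
```

```text
8.2 [601.78824224  51.93170775 139.34964248] [[ 1.0e+00  5.6e-03  2.7e-03]
 [ 5.6e-03 -1.0e+00  2.0e-04]
 [ 2.7e-03 -2.0e-04 -1.0e+00]] [ 0.1   0.29 -0.64 -0.12 -0.04 -0.04]
-80 -18.0 19.0 -19.0 -17.0
-70 -62.0 62.0 -19.0 -5.0
-60 -57.0 59.0 -19.0 7.0
-50 -50.0 52.0 -18.0 14.0
-40 -44.0 46.0 -15.0 13.0
-30 -37.0 38.0 -14.0 13.0
-20 -18.0 21.0 -47.0 31.0
-10 -18.0 19.0 -47.0 -6.0
0 -18.0 18.0 -47.0 -6.0
10 -17.0 18.0 -47.0 -6.0
20 -5.0 5.0 -47.0 -46.0
```

Call:
jog_arm([
  {"grip":5,"slide":[-0.7,-0.5,8],"turn":0},
  {"grip":5,"slide":[0,0,8],"turn":0},
  {"grip":5,"slide":[0,0,8],"turn":0},
  {"grip":5,"slide":[0,0,0],"turn":0},
  {"grip":5,"slide":[0,0,0],"turn":0},
  {"grip":5,"slide":[0,0,6],"turn":0},
  {"grip":5,"slide":[0,0,6],"turn":0},
  {"grip":5,"slide":[0,0,0],"turn":0},
])

```text
time: 9.0
ee_pos: [600.4, 52.5, 101.0]
orientation: [[1.0, 0.006, 0.0], [0.006, -1.0, -0.0], [0.0, 0.0, -1.0]]
wrist_force: [1.3, 1.3, -1.4]
finger_gap: 9.4
```

Call:
jog_arm([
  {"grip":5,"slide":[0,0,6],"turn":0},
  {"grip":5,"slide":[0,0,6],"turn":0},
  {"grip":5,"slide":[0,0,6],"turn":0},
  {"grip":5,"slide":[0,0,3],"turn":0},
  {"grip":5,"slide":[0,0,0],"turn":0},
  {"grip":5,"slide":[0,0,0],"turn":0},
])

```text
time: 9.6
ee_pos: [600.3, 52.5, 80.7]
orientation: [[1.0, 0.006, -0.0], [0.006, -1.0, -0.0], [-0.0, 0.0, -1.0]]
wrist_force: [1.0, 0.1, -2.6]
finger_gap: 9.5
```

Call:
jog_arm([
  {"grip":5,"slide":[0,0,3],"turn":0},
  {"grip":5,"slide":[0,0,2],"turn":0},
  {"grip":5,"slide":[0,0,2],"turn":0},
  {"grip":5,"slide":[0,0,1],"turn":0},
  {"grip":5,"slide":[0,0,0],"turn":0},
])

```text
time: 10.1
ee_pos: [600.4, 52.6, 74.1]
orientation: [[1.0, 0.006, 0.001], [0.006, -1.0, 0.0], [0.001, -0.0, -1.0]]
wrist_force: [-1.2, 1.7, 5.2]
finger_gap: 9.0
```

Call:
jog_arm([
  {"grip":15,"slide":[0,0,0],"turn":0},
  {"grip":28,"slide":[0,0,0],"turn":0},
  {"grip":28,"slide":[0,0,0],"turn":0},
  {"grip":28,"slide":[0,0,0],"turn":0},
  {"grip":28,"slide":[0,0,0],"turn":0},
  {"grip":28,"slide":[0,0,-15],"turn":0},
  {"grip":28,"slide":[0,0,-25],"turn":0},
  {"grip":28,"slide":[0,0,-40],"turn":0},
  {"grip":28,"slide":[0,0,-40],"turn":0},
  {"grip":28,"slide":[0,0,-40],"turn":0},
  {"grip":28,"slide":[0,0,0],"turn":0},
  {"grip":28,"slide":[0,0,0],"turn":0},
])

```text
time: 11.3
ee_pos: [601.0, 52.6, 234.1]
orientation: [[1.0, 0.006, 0.003], [0.006, -1.0, 0.0], [0.003, -0.0, -1.0]]
wrist_force: [0.1, -0.1, -1.0]
finger_gap: 27.7
```

Run:
```python
from h import *
s=r.read_state(); print(s['time'],s['ee_pos'],np.round(s['orientation'],4),s['finger_gap'],np.round(s['wrist_force'],1))
p,d=r.read_camera('wrist'); cv2.imwrite('pics/w6.png',p[:,:,::-1])
W=cloud('wrist',d,s)
def rect(nm,M,W=W):
    Q=W[M]; 
    rr=cv2.minAreaRect(Q[:,:2].astype(np.float32)); print(nm,len(Q),Q.mean(0).round(1),np.round(rr[0],1),np.round(rr[1],1),round(rr[2],2))
V,U=np.mgrid[:384,:512]
for n,x in (('a',547),('new',602),('b',657)):
  rect(n,(abs(W[...,2]-90)<4)&(abs(W[...,0]-x)<12)&(abs(W[...,1]-54)<60))
rect('top',(abs(W[...,2]-45)<3)&(abs(W[...,1]-56)<70)&(abs(W[...,0]-600)<92))
n='side';p,d=r.read_camera(n);W=cloud(n,d);cv2.imwrite('pics/s6.png',cv2.resize(p[120:240,220:350],None,fx=5,fy=5)[:,:,::-1])
for a in ('side','scene'):
  if a=='scene': p,d=r.read_camera(a);W=cloud(a,d)
  rect(a+'handle',(np.hypot(W[...,0]-588,W[...,1]-213)<25)&(W[...,2]>112)&(W[...,2]<155))
  rect(a+'bar',(np.hypot(W[...,0]-530,W[...,1]-130)<130)&(abs(W[...,2]-104)<4))
```

```text
11.3 [600.95915146  52.58602524 234.11035789] [[ 1.0e+00  5.9e-03  3.1e-03]
 [ 5.9e-03 -1.0e+00  3.0e-04]
 [ 3.1e-03 -2.0e-04 -1.0e+00]] 27.702582427945426 [ 0.1 -0.1 -1. ]
a 1140 [547.1  56.1  89.3] [546.7  54. ] [10.4 89.6] 0.32
new 1082 [600.3  56.4  89.4] [600.5  54.3] [89.9  9.4] 89.97
b 1150 [656.3  57.1  89.2] [656.5  54.7] [10.3 89.7] 0.28
top 13248 [602.2  59.8  44.3] [602.1  54.1] [170.2 120.6] 0.31
sidehandle 13 [616.4  71.5  44.9] [616.6  71.4] [3.  3.4] 2.32
sidebar 201 [599.5  42.9  58.7] [600.7  40.8] [51.8 16.2] 65.26
scenehandle 85 [649.5 -13.8  25.3] [649.8 -16.5] [ 7.4 39.3] 12.63
scenebar 334 [nan nan nan] [628.5  -2. ] [ 10.3 106. ] 33.46
```

View pics/w6.png

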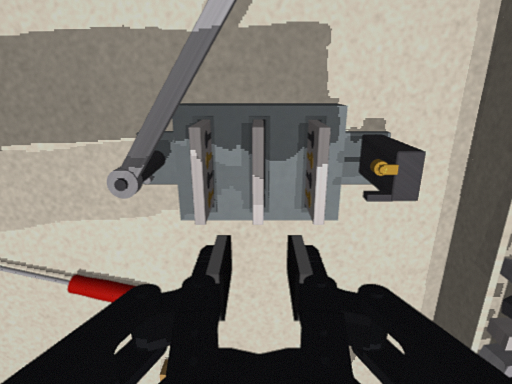

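View pics/s6.png

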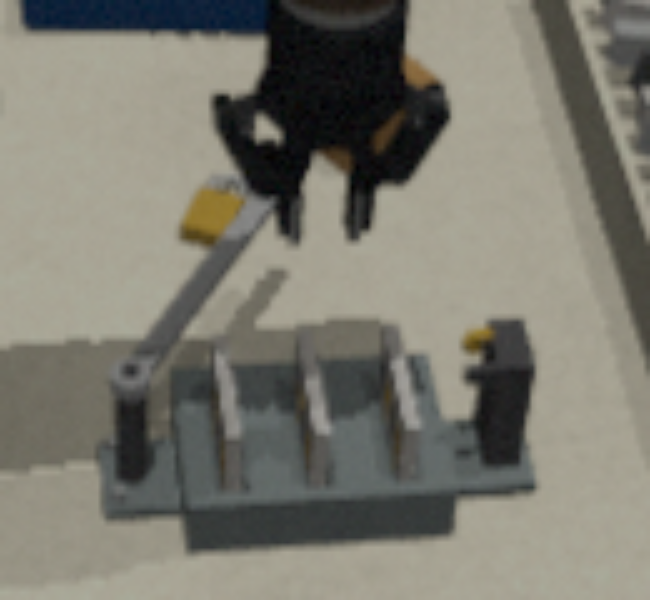

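Run:
```python
from h import *
s=r.read_state();print(s['time'],np.round(s['joint_positions'],1))
for n in ('side0','scene0'):
    z=np.load(n+'.npz');W=cloud(n[:-1],z['d'])
    M=(np.hypot(W[...,0]-588,W[...,1]-213)<20)&(W[...,2]>110)&(W[...,2]<150); q=W[M][:,:2]
    e=np.array(r.camera_model(n[:-1])['eye'])[:2]
    # fit circle centre r=8 with visible surface
    from scipy.optimize import least_squares
    f=least_squares(lambda c:np.hypot(*(q-c).T)-8,q.mean(0)-8*(e-q.mean(0))/np.linalg.norm(e-q.mean(0)),loss='soft_l1');print(n,f.x,len(q))
```

```text
11.45 [ 5.  26.1 15.1 79.2 -0.  94.7]
side0 [587.23331794 214.51799232] 52
scene0 [586.69768468 216.14160688] 90
```

Call:
jog_arm([
  {"grip":28,"slide":[-3,-41,0],"turn":0},
  {"grip":28,"slide":[-3,-41,0],"turn":0},
  {"grip":28,"slide":[-3,-40,0],"turn":0},
  {"grip":28,"slide":[-4,-40,0],"turn":0},
  {"grip":28,"slide":[0,0,0],"turn":8},
  {"grip":28,"slide":[0,0,0],"turn":8},
  {"grip":28,"slide":[0,0,0],"turn":8},
  {"grip":28,"slide":[0,0,0],"turn":8},
  {"grip":28,"slide":[0,0,0],"turn":0},
  {"grip":28,"slide":[0,0,0],"turn":0},
  {"grip":28,"slide":[0,0,0],"turn":0},
])

```text
time: 12.55
ee_pos: [586.0, 214.3, 232.0]
orientation: [[0.852, -0.523, -0.001], [-0.523, -0.852, -0.001], [-0.001, 0.001, -1.0]]
wrist_force: [0.0, -0.3, 0.2]
finger_gap: 27.8
```

Run:
```python
from h import *
s=r.read_state(); print(s['time'],s['ee_pos'],np.round(s['orientation'],4),s['finger_gap'],np.round(s['joint_positions'],1))
p,d=r.read_camera('wrist'); cv2.imwrite('pics/w7.png',p[:,:,::-1])
W=cloud('wrist',d,s);T=(W-s['ee_pos'])@np.array(s['orientation'])
M=(abs(W[...,2]-146)<4)&(np.hypot(W[...,0]-587,W[...,1]-215)<25)
q=W[M]
if len(q)>5: print(len(q),cv2.minEnclosingCircle(q[:,:2].astype(np.float32)),T[M].mean(0))
```

```text
12.55 [586.02743162 214.26703256 231.98936154] [[ 8.521e-01 -5.234e-01 -1.400e-03]
 [-5.234e-01 -8.521e-01 -5.000e-04]
 [-9.000e-04  1.200e-03 -1.000e+00]] 27.80871687843062 [ 20.1  28.7  19.4  80.8  -0.  141.6]
367 ((588.8344116210938, 214.3955078125), 7.998342037200928) [ 2.35607845 -2.32715194 86.91389263]
```

View pics/w7.png

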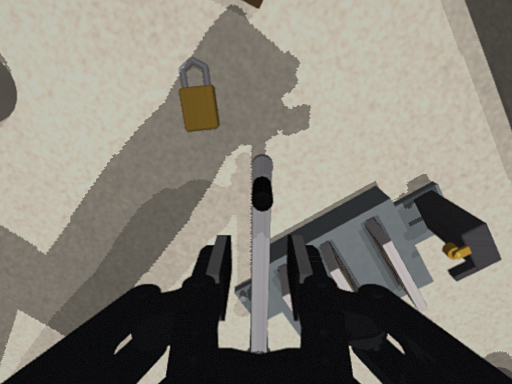

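Call:
jog_arm([
  {"grip":28,"slide":[2,-2,0],"turn":0},
  {"grip":28,"slide":[0,0,30],"turn":0},
  {"grip":28,"slide":[0,0,30],"turn":0},
  {"grip":28,"slide":[0,0,25],"turn":0},
  {"grip":28,"slide":[0,0,18],"turn":0},
  {"grip":28,"slide":[0,0,0],"turn":0},
  {"grip":28,"slide":[0,0,0],"turn":0},
  {"grip":28,"slide":[0,0,0],"turn":0},
])

```text
time: 13.4
ee_pos: [590.1, 215.5, 131.5]
orientation: [[0.851, -0.525, 0.003], [-0.525, -0.851, 0.001], [0.002, -0.002, -1.0]]
wrist_force: [0.7, -0.0, -0.2]
finger_gap: 28.0
```

Call:
jog_arm([
  {"grip":28,"slide":[13.2,0.5,0],"turn":4},
  {"grip":28,"slide":[13.2,0.5,0],"turn":4},
  {"grip":28,"slide":[13.2,0.5,0],"turn":4},
  {"grip":28,"slide":[13.2,0.5,0],"turn":4},
  {"grip":28,"slide":[13.2,0.5,0],"turn":4},
  {"grip":28,"slide":[13.2,0.5,0],"turn":4},
  {"grip":28,"slide":[13.2,0.5,0],"turn":4},
  {"grip":28,"slide":[13.2,0.5,0],"turn":4},
  {"grip":28,"slide":[0,0,0],"turn":0},
  {"grip":28,"slide":[0,0,0],"turn":0},
])

```text
time: 14.4
ee_pos: [659.6, 137.9, 131.0]
orientation: [[0.445, -0.896, 0.002], [-0.896, -0.445, 0.001], [0.0, -0.002, -1.0]]
wrist_force: [-0.5, -0.4, -0.1]
finger_gap: 28.0
```

Run:
```python
from h import *
s=r.read_state(); P=s['ee_pos']; print(s['time'],P,np.round(s['orientation'],3),np.round(s['joint_positions'],1),np.round(s['wrist_force'],1))
v=P[:2]-np.array([486.8,53.6]);print(np.hypot(*v),np.degrees(np.arctan2(v[1],v[0])))
p,d=r.read_camera('wrist'); cv2.imwrite('pics/w8.png',p[:,:,::-1])
```

```text
14.4 [659.63314671 137.88710523 131.00919434] [[ 0.445 -0.896  0.002]
 [-0.896 -0.445  0.001]
 [ 0.    -0.002 -1.   ]] [ 11.8  37.3  18.9  71.5   0.  165.4] [-0.5 -0.4 -0.1]
192.2904384257971 25.997522015728823
```

View pics/w8.png

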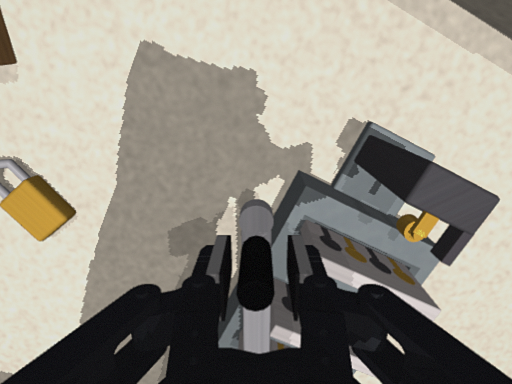

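Call:
jog_arm([
  {"grip":28,"slide":[13.2,0.5,0],"turn":4},
  {"grip":28,"slide":[13.2,0.5,0],"turn":4},
  {"grip":28,"slide":[13.2,0.5,0],"turn":4},
  {"grip":28,"slide":[9,0.6,0],"turn":0},
  {"grip":28,"slide":[9,1,0],"turn":0},
  {"grip":28,"slide":[7,1,0],"turn":0},
  {"grip":28,"slide":[7,1,0],"turn":0},
  {"grip":28,"slide":[0,0,0],"turn":0},
])

```text
time: 15.25
ee_pos: [677.1, 68.4, 129.9]
orientation: [[0.247, -0.969, -0.0], [-0.969, -0.247, 0.001], [-0.001, -0.0, -1.0]]
wrist_force: [0.3, 1.5, -0.1]
finger_gap: 28.0
```

Call:
jog_arm([
  {"grip":28,"slide":[4.8,1.2,0],"turn":0},
  {"grip":28,"slide":[4.8,1.2,0],"turn":0},
  {"grip":28,"slide":[3.8,1,0],"turn":0},
  {"grip":28,"slide":[0,0,0],"turn":0},
])

```text
time: 15.65
ee_pos: [677.0, 54.0, 129.7]
orientation: [[0.247, -0.969, -0.001], [-0.969, -0.247, -0.001], [0.001, 0.001, -1.0]]
wrist_force: [0.3, -0.6, 0.1]
finger_gap: 27.8
```

Call:
jog_arm([
  {"grip":28,"slide":[2.9,0.7,0],"turn":0},
  {"grip":28,"slide":[2.9,0.7,0],"turn":0},
  {"grip":28,"slide":[0,0,0],"turn":0},
  {"grip":28,"slide":[0,0,0],"turn":0},
])

```text
time: 16.05
ee_pos: [677.2, 48.7, 129.8]
orientation: [[0.247, -0.969, -0.0], [-0.969, -0.247, -0.0], [0.0, 0.0, -1.0]]
wrist_force: [-0.3, 0.5, 0.8]
finger_gap: 27.8
```

Run:
```python
from h import *
s=r.read_state(); P=s['ee_pos']
p,d=r.read_camera('wrist'); cv2.imwrite('pics/w9.png',p[:,:,::-1])
W=cloud('wrist',d,s)
M=(abs(W[...,2]-146)<3)&(np.hypot(W[...,0]-677,W[...,1]-54)<22);q=W[M]
print(s['time'],P,len(q),cv2.minEnclosingCircle(q[:,:2].astype(np.float32)) if len(q) else 0)
p,d=r.read_camera('side'); cv2.imwrite('pics/s9.png',cv2.resize(p[120:240,220:350],None,fx=5,fy=5)[:,:,::-1])
```

```text
16.05 [677.24972219  48.69693302 129.79343533] 1708 ((677.117431640625, 53.55743408203125), 21.590648651123047)
```

View pics/w9.png

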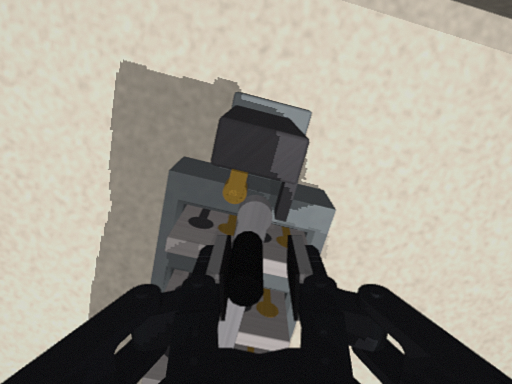

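View pics/s9.png

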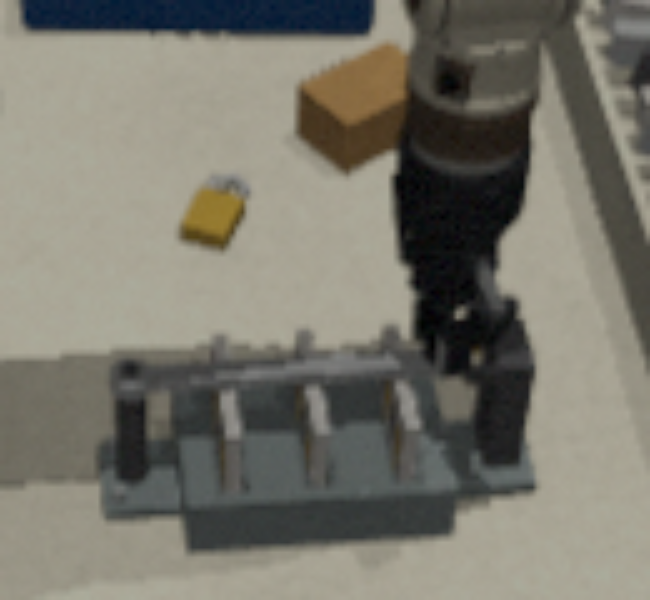

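Call:
jog_arm([
  {"grip":28,"slide":[2,0.5,0],"turn":0},
  {"grip":28,"slide":[0,0,0],"turn":0},
  {"grip":28,"slide":[0,0,0],"turn":0},
])

```text
time: 16.45
ee_pos: [677.3, 48.4, 129.8]
orientation: [[0.249, -0.969, 0.0], [-0.969, -0.249, 0.002], [-0.002, -0.001, -1.0]]
wrist_force: [0.6, 5.9, -1.1]
finger_gap: 28.1
```

Call:
jog_arm([
  {"grip":28,"slide":[2,0.5,0],"turn":0},
  {"grip":28,"slide":[0,0,0],"turn":0},
  {"grip":28,"slide":[0,0,0],"turn":0},
])

```text
time: 16.75
ee_pos: [677.3, 48.2, 129.8]
orientation: [[0.25, -0.968, 0.0], [-0.968, -0.25, 0.005], [-0.005, -0.002, -1.0]]
wrist_force: [0.0, 9.4, -1.2]
finger_gap: 28.0
```

Force climbs to 9.4 N with almost no travel, which is above the detent's 4–7 N, so the bar is on its stop. I'll back off, lift clear and check.

Call:
jog_arm([
  {"grip":28,"slide":[-4,-1,0],"turn":0},
  {"grip":28,"slide":[-4,-1,0],"turn":0},
  {"grip":28,"slide":[0,0,0],"turn":0},
  {"grip":28,"slide":[0,0,-15],"turn":0},
  {"grip":28,"slide":[0,0,-30],"turn":0},
  {"grip":28,"slide":[0,0,-40],"turn":0},
  {"grip":28,"slide":[0,-10,-35],"turn":0},
  {"grip":28,"slide":[0,0,0],"turn":0},
  {"grip":28,"slide":[0,0,0],"turn":0},
  {"grip":28,"slide":[0,0,0],"turn":0},
])

```text
time: 17.75
ee_pos: [686.2, 55.0, 248.2]
orientation: [[0.247, -0.969, -0.003], [-0.969, -0.247, -0.001], [-0.0, 0.003, -1.0]]
wrist_force: [-0.3, -0.0, -0.4]
finger_gap: 28.0
```

Run:
```python
from h import *
s=r.read_state(); P=s['ee_pos']
p,d=r.read_camera('wrist'); cv2.imwrite('pics/w10.png',p[:,:,::-1])
W=cloud('wrist',d,s)
M=(abs(W[...,2]-146)<3)&(np.hypot(W[...,0]-677,W[...,1]-54)<30);q=W[M]
c=cv2.minEnclosingCircle(q[:,:2].astype(np.float32));print(s['time'],P,np.round(s['wrist_force'],1),len(q),c)
v=np.array(c[0])-[486.8,53.6];print(np.hypot(*v),np.degrees(np.arctan2(v[1],v[0]))-.3)
for n in('side','scene'):
    p,d=r.read_camera(n);W=cloud(n,d); a,b=((120,220) if n=='side' else (150,190))
    cv2.imwrite(f'pics/{n}10.png',cv2.resize(p[a:a+120,b:b+130],None,fx=5,fy=5)[:,:,::-1])
    M=(W[...,2]>112)&(W[...,2]<150)&(np.hypot(W[...,0]-677,W[...,1]-54)<25);print(n,M.sum(),W[M].mean(0).round(1))
    M=(abs(W[...,2]-103.5)<4)&(W[...,0]>475)&(W[...,0]<705)&(abs(W[...,1]-54)<40);q=W[M]
    f=cv2.fitLine(q[:,:2].astype(np.float32),cv2.DIST_HUBER,0,.01,.01).ravel();print('bar angle deg',np.degrees(np.arctan(f[1]/f[0])))
```

```text
17.75 [686.20935773  55.0125704  248.24756517] [-0.3 -0.  -0.4] 303 ((677.3636474609375, 55.14179992675781), 7.886876106262207)
190.56988450600116 0.16355484039556778
side 51 [674.2  50.4 131.9]
bar angle deg 0.4145731
scene 82 [679.1  59.2 132.3]
bar angle deg 0.043635253
```

View pics/w10.png

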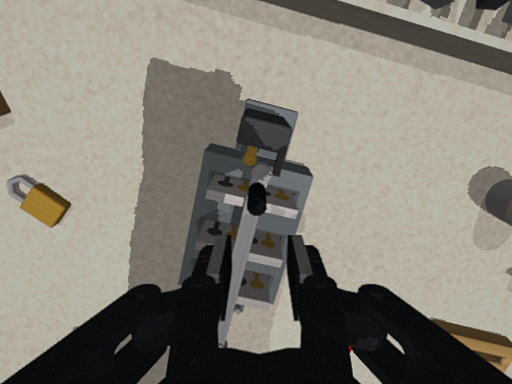

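View pics/side10.png

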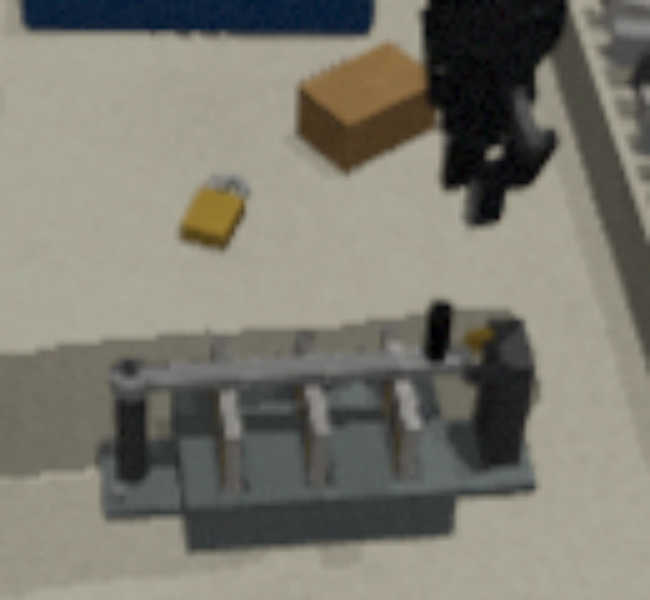

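View pics/scene10.png

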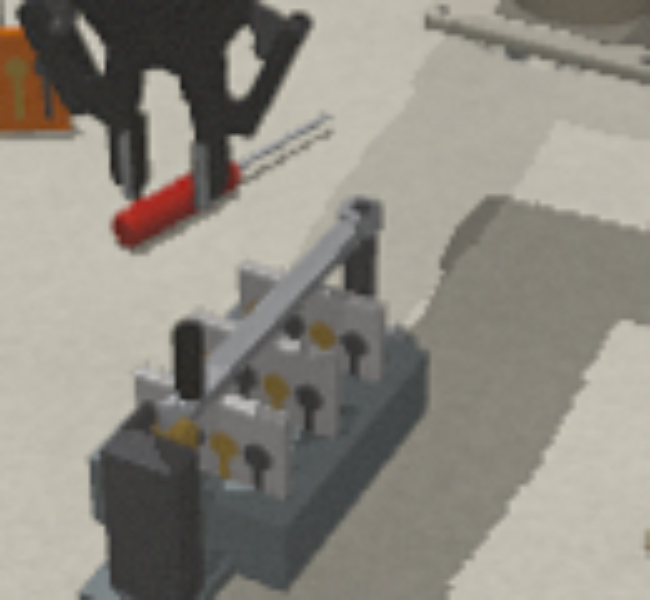

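The bar reads about 0.16° (0.003 rad), behind the roller. All three plates stand in the rack under it, and the robot is clear.

Run:
```python
from h import *
print(r.finish_job()); print(r.read_state()['time'])
```

```text
the job is handed in; nothing more can be done
None
the job is handed in; nothing more can be done
```

I racked the key-blank plate and shut the keeper bar, then handed the job in at about 18 s of the 53 s allowed. `finish_job` gives no verdict, so what follows is my own measurements.

- **Plate:** I lowered it into the empty middle slot until it touched the floor, and let go with the bar still open at about 1.0 rad. Its top edge then measured 89.4 mm, level with its two neighbours. It sat about 1.2 mm off the slot centre and within about half a degree of square.
- **Keeper bar:** I guided it by its handle past the detent onto its stop, where the force rose to 9.4 N with no further travel. After I backed off, the wrist camera's handle position put the bar at 0.003 rad. The two fixed views gave line fits of 0.4° and 0.04° in the world frame, where the rack itself sits at about 0.3°, so they agree that it is shut.
- **Other plates:** after the plate was released they measured within about 1 mm of their first readings. I did not re-measure them after shutting the bar; the last pictures show them standing in place.
- **Bystanders:** the ones visible in the last pictures look unmoved, but I did not measure any of them.
- **Robot:** it stood about 100 mm above the handle with no contact force when I handed in.
- **Check that failed:** my first side- and scene-camera check of the handle, made just after releasing the plate, gave meaningless numbers because of a script bug. I measured the handle again from the earlier pictures, and the wrist camera agreed to within about 3 mm.

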